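# Unclamp the border die and lay it in the tray beside the other

## Robot

A 6-joint arm with a two-finger parallel gripper is mounted at the origin on the work surface. World frame = base frame: x ahead of the robot, y to its left, z up, the work surface at z = 0. Lengths are in mm, angles in rad, forces in N, time in s.
With the tool pointing down it reaches from about 250 to 850 mm from the base axis. Payload 12.5 kg.
Tool frame: the origin (TCP) lies where the fingers leave the gripper's body, on its centre line; the fingertips stand 84 mm ahead of it and the grasp point (between the pads) lies 65 mm ahead of it; z points along the fingers, y is the line along which they close (so a half turn about z gives the same grasp; the last joint's range is limited). The gripper opens to 93 mm and grips with 3 to 60 N. Pads are 15 mm wide; open, the fingers measure 128 mm over their backs; the gripper's body (75 mm by 188 mm) begins 65 mm behind the grasp point.
Start: joints at [1.265, 0.351, 1.652, -0, 1.139, -0.085], TCP at [120.425, 536.64, 302.733] pointing down, gripper open.
Joint ranges: [-2.75, 2.75], [-0.79, 2.1], [0.01, 2.65], [-1.57, 4.71], [0.07, 3.14], [-2.87, 2.87]. Speed limits (rad/s): [2.22, 2.22, 2.79, 3.14, 3.14, 3.14].

## Interface

Orientations are given as a unit quaternion [x, y, z, w].
In Python, from cell import ctrl gives the robot as it stands.
- The arm moves only by the tool apply_moves, never from a script. Its argument "deltas" is a list of rows, each an object of numbers: "fingers": the opening, from -1 (shut) to 1 (fully open); "dx", "dy", "dz": the shift along the tool's x, y, z in mm; "ax", "ay", "az": the turn, a rotation vector about the tool's x, y, z in degrees. In form: [{"fingers": .., "dx": .., "dy": .., "dz": .., "ax": .., "ay": .., "az": ..}, ...]. A call has 1 to 20 rows; each row shifts and turns the commanded pose from where the row before left it, along the tool's axes as they then stand; what a row does not reach is not made up. A row lasts 1/8 s, in which the tool goes at most 62.5 mm and 10.7 degrees, less where a joint would pass 70% of its speed; a pose out of reach is approached as far as the arm can. A call is refused whole if a number of a shift passes 62.5 or a number of a turn 10.7, either way. A call with a gripper value outside its range is refused whole. The fingers move at their own pace and stop on an object; "squeeze" is the grip in N (left out, the last holds). Time passes only in rows, so rows that do not move let the fingers close. It gives the time, the measured TCP pose, the force, the opening and the grip force at its end, in the units of the state.
- ctrl.observe(): the state, without advancing time (a new reading comes with each control period).
- ctrl.snapshot(name): name is "side" or "top" or "wrist"; returns a dict with "img" (420x560x3 uint8, red, green, blue), "range_z" (420x560 float32, mm along the optical axis (not along the pixel's ray), 0 where there is no reading), "intrinsics" (3x3 intrinsics, pixels), "R" (3x3) and "t" (3): a world point X has camera coordinates R X + t; the wrist camera has in their place "tool_from_camera" (4x4, takes a point from camera to tool coordinates, whose origin is the TCP and whose axes are the flange's). Camera axes: x right, y down, z forward; pixel columns grow to the right and rows downward; lengths in mm; the calibration is good to about 2 mm. A picture is of the moment at which its call begins: read the wrist's pose just before it.
- ctrl.sign_off(): hands the job in; it is judged then, once.
The state is a dict: "clock": time; "q": joint angles; "qvel": joint speeds; "joint_efforts": joint torques, N m; "eef_pos": TCP position; "tcp_rot": TCP orientation; "force": force on the tool from outside, world axes, zero at the start; "ft_torque": the same for the moment, N m; "gripper_width": finger opening in mm; "gripper_force": force on a finger pad.
Only numpy, scipy, OpenCV 4.12 (cv2) and the standard library are available. Lean on these libraries where they do the work, as an engineer would, in place of code of your own. Each camera call takes 0.05 s, during which the arm holds its last target. There are 200 camera calls.

## Task

Slide the jaw of the inclined vise open, then lift the finished border die out and set it down (do not drop it) flat in the metal tray beside the die already lying there: pattern up, parallel to it, pointed end the same way and ends level with it. Do not shift the die in the tray or the other things on the bench.

Things in the scene. Friction and masses are not known exactly. Their poses are not given: they have to be found in the camera images.
- die: Finished border die clamped in the vise: dark wooden bar 150 long (x), 30 wide (y), 30 high (z), brass scroll pattern on top; one end square, the other (+x) a 15 long point, straight sides between. About 160 g. Origin: centre of its underside; +x to the point, +z out of the pattern. Starts on the inclined bed, point uphill, square end against a stop.
- die_nose (a point): Tip of the die's point, 75 from the die's origin along its +x, 13 above its underside.
- vise: Fixed steel vise. Origin: on the bench under the seat; axes level, +x uphill, y the jaw's sliding direction. Base 190 (x) by 175 (y -57 to 117), 14 thick. Bed: 165 along the slope, rises 30 degrees to +x, its face 85 above the origin at x = 0. At the die's -y side a fixed jaw, 100 long, only 10 above the bed; at its lower end a stop 12 high, 34 wide.
- vise_seat (a point): Point on the bed's face under the middle of the clamped die, 85 above the vise's origin.
- jaw (a joint): Opening of the sliding jaw: 0 shut to 0.05 m fully open, along the vise's +y; about 4 N of friction, stays where left. Jaw: steel block on the die's +y side, 90 along the slope, 30 thick, 33 above the bed; its lip (33 to 40 above the bed) reaches about 7 over the die's top edge when shut and keeps the die in.
- jaw_tab (a point): Grip point in the upright tab on the sliding jaw: tab 22 (x) by 12 (y) by 32 high, from 40 to 72 above the bed, square to it; the point is on its axis, 60 above the bed, and when shut 36 to +y of the seat. Its frame is tilted with the bed: x uphill along the slope, y the opening direction, z square to the bed.
- tray: Fixed open metal tray, 220 (its x) by 270 (its y) outside, 20 high, walls and floor 5 thick. Origin: centre of its underside; its floor is 5 above that.
- laid_die: Another border die of the same shape and size as the first, already lying flat in the tray, pattern up, along the tray's x within a few degrees. Loose. Origin: centre of its underside; +x towards its point.
- tape_roll: Roll of tape lying flat: ring 96 across, 45 high. Loose; leave alone. Origin: centre of its underside.
- square_die: Square die block 70 by 70 by 26 with a metal flower pattern. Loose; leave alone. Origin: centre of its underside.
- bottle: Closed plastic bottle 56 across, 150 high. Loose; leave alone. Origin: centre of its underside.

How it is judged:
By the outcome, as a careful person would: the job done as asked, in the order asked, and still so for the second after the job is handed in, with the robot touching nothing.
It also fails if it takes over 51 s, if anything falls off the work surface, if the arm or the gripper's body presses on something with over 40 N, if the wrist force passes 120 N, or if a joint passes its speed limit or range.

## Working session

There is one attempt and no reset: what is moved stays moved. The work goes in short steps, Python scripts to look and compute and a tool call to move; the robot and the scene stay as the last step left them, time stands still between calls to the robot, and variables do not carry over. Pictures are saved under pics/ and viewed, at most 10 in all, crops included, and the job is handed in when it is done.

Besides the shell and the picture viewer there is one more tool, called after "Call:" in YAML: its name, and indented under it one key for each argument. apply_moves: Moves the arm, as the interface text tells. Its arguments: {"type":"object","properties":{"deltas":{"type":"array","items":{"type":"object","properties":{"fingers":{"type":"number"},"dx":{"type":"number"},"dy":{"type":"number"},"dz":{"type":"number"},"ax":{"type":"number"},"ay":{"type":"number"},"az":{"type":"number"}}}},"squeeze":{"type":"number"}},"required":["deltas"]}

```bash
ls; mkdir -p pics
cat > h.py <<'E'
import numpy as np, cv2
from cell import ctrl
from scipy.spatial.transform import Rotation as Ro
def snap(n):
    o=ctrl.observe(); s=ctrl.snapshot(n); K=np.array(s['intrinsics']); z=s['range_z']
    v,u=np.mgrid[:z.shape[0],:z.shape[1]]
    P=np.stack([(u-K[0,2])/K[0,0]*z,(v-K[1,2])/K[1,1]*z,z],-1)
    if 'R' in s: W=(P-np.array(s['t']))@np.array(s['R'])
    else:
        T=np.array(s['tool_from_camera']); P=P@T[:3,:3].T+T[:3,3]
        W=P@Ro.from_quat(o['tcp_rot']).as_matrix().T+np.array(o['eef_pos'])
    W[z==0]=np.nan
    return s['img'],W
E
python3 - <<'E'
from h import *
o=ctrl.observe(); print({k:np.round(v,3) for k,v in o.items()})
for n in ("side","top"):
    im,W=snap(n); cv2.imwrite(f'pics/{n}0.png',im[...,::-1]); np.savez(f'{n}0.npz',im=im,W=W)
E
```

```text
pics
{'clock': np.float64(0.0), 'q': array([ 1.265,  0.351,  1.652,  0.   ,  1.139, -0.085]), 'qvel': array([ 0.001,  0.001, -0.   , -0.   ,  0.001, -0.001]), 'joint_efforts': array([ 1.0000e-03, -4.9734e+01, -2.8524e+01,  7.0000e-02,  2.6000e-02,
       -0.0000e+00]), 'eef_pos': array([120.348, 536.431, 302.214]), 'tcp_rot': array([ 0.11 ,  0.994, -0.001, -0.   ]), 'force': array([ 0.183, -0.755,  0.34 ]), 'ft_torque': array([-0.041,  0.02 , -0.015]), 'gripper_force': np.float64(0.0), 'gripper_width': np.float64(92.858)}
```

View pics/side0.png

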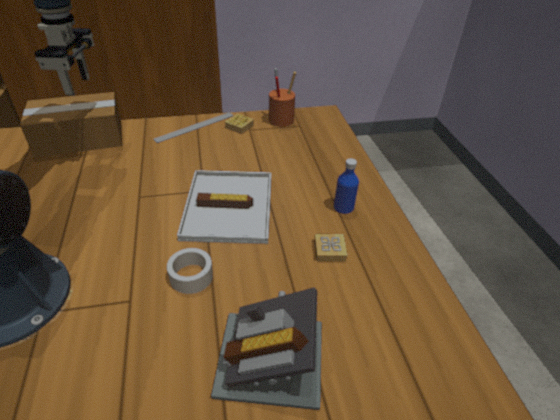

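View pics/top0.png

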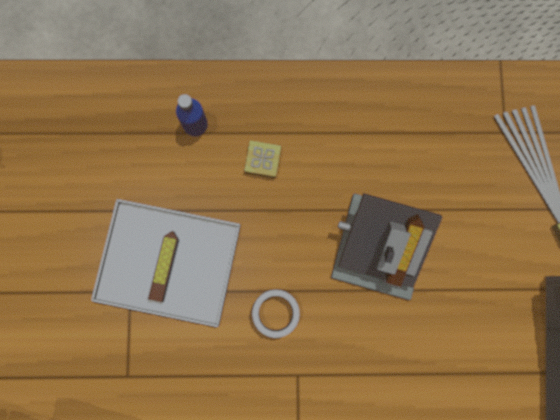

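The side view shows the vise at about (270,345) with the die and jaw, the tray at (228,205), tape, square die and bottle. The top view shows the vise at (388,247) with its die running from (398,280) to (417,218), the tab near (390,253), and the laid die from (156,298) to (172,235).

Run:
```python
from h import *
d=np.load('top0.npz');W=d['W'];im=d['im']
for u,v in [(408,250),(398,282),(417,217),(390,254),(395,240),(360,240),(425,255),(165,262),(156,298),(172,235),(118,203),(239,224),(95,302),(218,325),(275,314),(263,160),(190,115),(20,20),(300,200)]:
    print((u,v),np.round(W[v,u],1))
c=im[160:330,320:460]; cv2.imwrite('pics/topc.png',cv2.resize(c[...,::-1],None,fx=4,fy=3.5,interpolation=cv2.INTER_CUBIC)[:600])
# laid die: tray region, z>20
m=(W[...,2]>22)&(W[...,2]<45); m[:, :120]=0; m[:,210:]=0; m[:225]=0; m[310:]=0
p=W[m][:,:3]; print(len(p),np.median(p[:,2]))
r=cv2.minAreaRect(p[:,:2].astype(np.float32)); print(r, cv2.boxPoints(r))
```

```text
(408, 250) [ 504.1 -264.   116.4]
(398, 282) [ 442.9 -251.6   79.3]
(417, 217) [ 566.2 -279.1  134.2]
(390, 254) [ 494.4 -219.3  154.4]
(395, 240) [ 522.2 -235.   133.7]
(360, 240) [ 527.2 -178.3   79.1]
(425, 255) [ 496.  -307.    83.6]
(165, 262) [487.4 220.7  37.3]
(156, 298) [413.6 239.6  27.3]
(172, 235) [543.6 207.7  36. ]
(118, 203) [614.5 327.1  20.4]
(239, 224) [567.7  68.5  22.2]
(95, 302) [4.055e+02 3.740e+02 1.000e-01]
(218, 325) [357.2 111.5  20.2]
(275, 314) [377.9  -7.1   6.7]
(263, 160) [706.   16.9  27.4]
(190, 115) [777.5 162.3 112.7]
(20, 20) [1459.2  960.4 -750.5]
(300, 200) [622.5 -63.7   1. ]
1065 32.95187283060296
((460.19879150390625, 234.4527587890625), (69.70372009277344, 186.34353637695312), 58.32627868652344) [[362.60474 253.71477]
 [521.19275 155.86925]
 [557.79285 215.19075]
 [399.20483 313.03625]]
```

View pics/topc.png

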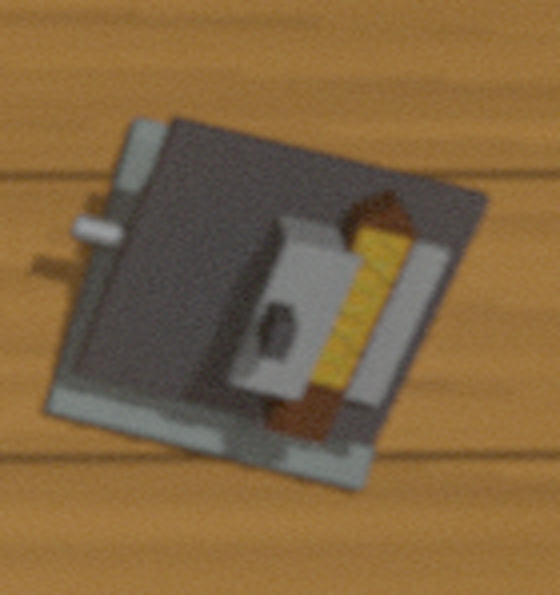

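Call:
apply_moves:
  deltas:
    - {"dx": -38,"dy": -25}
    - {"dx": -38,"dy": -25}
    - {"dx": -38,"dy": -25}
    - {"dx": -38,"dy": -25}
    - {"dx": -38,"dy": -25}
    - {"dx": -38,"dy": -25}
    - {"dx": -38,"dy": -25}
    - {"dx": -38,"dy": -25}
    - {"dx": -38,"dy": -25}
    - {"dx": -38,"dy": -25}
    - {}

```text
validation failed for argument at $.de...
```

Run:
```python
from h import *
im,W=snap("wrist"); cv2.imwrite('pics/w1.png',im[...,::-1]); np.savez('w1.npz',im=im,W=W)
s=ctrl.snapshot("wrist"); print(np.round(s['tool_from_camera'],3), s['intrinsics'])
```

```text
[[ 0.0000e+00 -9.5400e-01 -2.9900e-01  8.3123e+01]
 [ 1.0000e+00 -0.0000e+00  1.0000e-03  2.3500e-01]
 [-1.0000e-03 -2.9900e-01  9.5400e-01 -8.0699e+01]
 [ 0.0000e+00  0.0000e+00  0.0000e+00  1.0000e+00]] [[359.49000001   0.         283.81521439]
 [  0.         359.49000001 210.8270092 ]
 [  0.           0.           1.        ]]
```

View pics/w1.png

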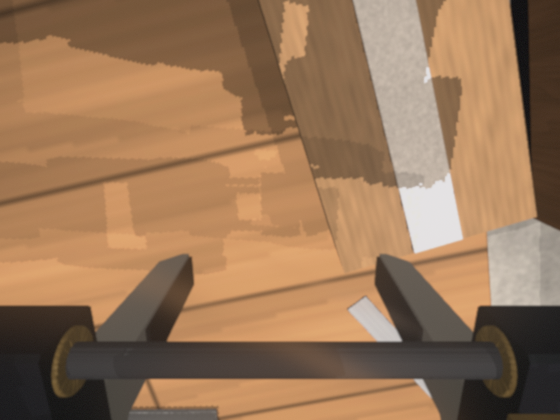

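The first move was refused, so this view is still at the start, with only the table and the wooden box visible; I'll resend with full rows.

Call:
apply_moves:
  deltas:
    - {"fingers": 1,"dx": -39,"dy": -19,"dz": 0,"ax": 0,"ay": 0,"az": 0}
    - {"fingers": 1,"dx": -39,"dy": -19,"dz": 0,"ax": 0,"ay": 0,"az": 0}
    - {"fingers": 1,"dx": -39,"dy": -19,"dz": 0,"ax": 0,"ay": 0,"az": 0}
    - {"fingers": 1,"dx": -39,"dy": -19,"dz": 0,"ax": 0,"ay": 0,"az": 0}
    - {"fingers": 1,"dx": -39,"dy": -19,"dz": 0,"ax": 0,"ay": 0,"az": 0}
    - {"fingers": 1,"dx": -39,"dy": -19,"dz": 0,"ax": 0,"ay": 0,"az": 0}
    - {"fingers": 1,"dx": -39,"dy": -19,"dz": 0,"ax": 0,"ay": 0,"az": 0}
    - {"fingers": 1,"dx": -39,"dy": -19,"dz": 0,"ax": 0,"ay": 0,"az": 0}
    - {"fingers": 1,"dx": -39,"dy": -19,"dz": 0,"ax": 0,"ay": 0,"az": 0}
    - {"fingers": 1,"dx": -39,"dy": -19,"dz": 0,"ax": 0,"ay": 0,"az": 0}
    - {"fingers": 1,"dx": -39,"dy": -19,"dz": 0,"ax": 0,"ay": 0,"az": 0}
    - {"fingers": 1,"dx": -39,"dy": -19,"dz": 0,"ax": 0,"ay": 0,"az": 0}
    - {"fingers": 1,"dx": 0,"dy": 0,"dz": 0,"ax": 0,"ay": 0,"az": 0}
    - {"fingers": 1,"dx": 0,"dy": 0,"dz": 0,"ax": 0,"ay": 0,"az": 0}

```text
clock: 1.95
eef_pos: [526.7, 211.8, 302.5]
tcp_rot: [0.11, 0.994, -0.0, -0.0]
force: [-0.3, 0.8, 0.4]
gripper_width: 93.0
gripper_force: 0.0
```

```bash
cat >> h.py <<'E'
def cloud_dump(W,im,lo,hi,u0,u1,v0,v1):
    m=np.zeros(W.shape[:2],bool); m[v0:v1,u0:u1]=1
    return m&(W[...,2]>lo)&(W[...,2]<hi)
E
python3 - <<'E'
from h import *
im,W=snap("wrist"); cv2.imwrite('pics/w2.png',im[...,::-1]); np.savez('w2.npz',im=im,W=W)
m=(W[...,2]>29)&(W[...,2]<42); n,l,st,c=cv2.connectedComponentsWithStats(m.astype(np.uint8))
for i in range(1,n):
    if st[i,4]>300:
        p=W[l==i]; r=cv2.minAreaRect(p[:,:2].astype(np.float32)); print(i,st[i],np.round(np.median(p,0),1),r)
m=(W[...,2]>2)&(W[...,2]<8); print(np.median(W[m],0)); print(np.nanmedian(W[(np.abs(W[...,2])<3)][:,2]))
E
```

```text
7 [ 20  33  53 107 820] [393.   35.1  35.9] ((391.4239501953125, 22.893325805664062), (34.65848159790039, 91.6941146850586), 73.5498046875)
25 [ 272   54   33  157 4187] [474.4 227.9  31.5] ((481.29144287109375, 226.6417236328125), (29.85004234313965, 148.22625732421875), 77.27243041992188)
77 [275 381  45  22 353] [770.  173.2  35.8] ((776.5487060546875, 172.06613159179688), (53.42107391357422, 21.43438148498535), 80.00253295898438)
[476.63440061 217.15927781   3.651341  ]
-1.3248928340752286
```

View pics/w2.png

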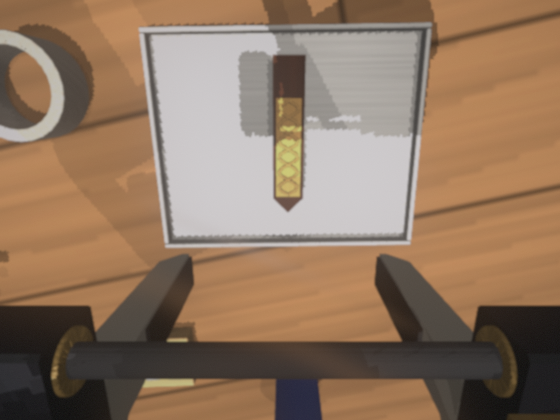

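The tray view shows the laid die from its square end (290,55) to its tip (288,211), fitted at centre (481.3, 226.6) and yaw -12.7°. Next is the vise, seen square to the bed.

Call:
apply_moves:
  deltas:
    - {"fingers": 1,"dx": 0,"dy": -47,"dz": -5,"ax": 0,"ay": 0,"az": 0}
    - {"fingers": 1,"dx": 0,"dy": -47,"dz": -5,"ax": 0,"ay": 0,"az": 0}
    - {"fingers": 1,"dx": 0,"dy": -47,"dz": -5,"ax": 0,"ay": 0,"az": 0}
    - {"fingers": 1,"dx": 0,"dy": -47,"dz": -5,"ax": 0,"ay": 0,"az": 0}
    - {"fingers": 1,"dx": 0,"dy": -47,"dz": -4,"ax": 0,"ay": 0,"az": 0}
    - {"fingers": 1,"dx": 0,"dy": -47,"dz": 0,"ax": 0,"ay": 0,"az": 0}
    - {"fingers": 1,"dx": 0,"dy": -47,"dz": 0,"ax": 0,"ay": -5,"az": 0}
    - {"fingers": 1,"dx": 0,"dy": -47,"dz": 0,"ax": 0,"ay": -5,"az": 0}
    - {"fingers": 1,"dx": 0,"dy": -47,"dz": 0,"ax": 0,"ay": -5,"az": 0}
    - {"fingers": 1,"dx": 0,"dy": -47,"dz": 0,"ax": 0,"ay": -5,"az": 0}
    - {"fingers": 1,"dx": 0,"dy": 0,"dz": 0,"ax": 0,"ay": -5,"az": 0}
    - {"fingers": 1,"dx": 0,"dy": 0,"dz": 0,"ax": 0,"ay": -5,"az": 0}
    - {"fingers": 1,"dx": 0,"dy": 0,"dz": 0,"ax": 0,"ay": 0,"az": 0}
    - {"fingers": 1,"dx": 0,"dy": 0,"dz": 0,"ax": 0,"ay": 0,"az": 0}

```text
clock: 3.75
eef_pos: [424.5, -246.4, 327.0]
tcp_rot: [0.106, 0.96, -0.028, 0.257]
force: [-0.2, 0.6, -0.0]
gripper_width: 92.7
gripper_force: 0.0
```

Run:
```python
from h import *
o=ctrl.observe(); im,W=snap("wrist"); cv2.imwrite('pics/w3.png',im[...,::-1]); np.savez('w3.npz',im=im,W=W,p=o['eef_pos'],q=o['tcp_rot'])
```

```text
(no output)
```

View pics/w3.png

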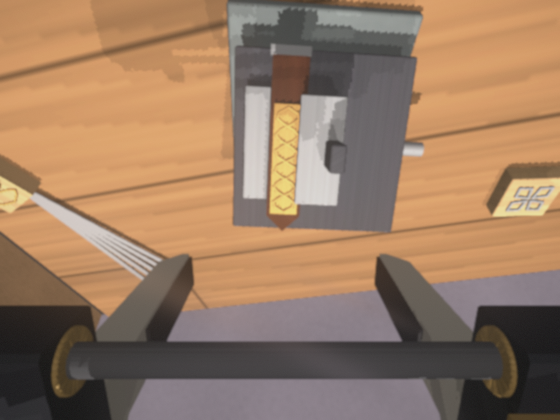

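The view shows the die from its square end (290,55) to its tip (283,230), the tab at about (336,158), the fixed jaw on the left and the bed's dark face at right.

```bash
cat > fit.py <<'E'
from h import *
d=np.load('w3.npz'); W=d['W']; im=d['im']; R=Ro.from_quat(d['q']).as_matrix(); p=d['p']
T=(W-p)@R   # tool coords
# bed plane
def plane(P):
    for _ in range(5):
        c=np.median(P,0); c=P.mean(0); n=np.linalg.svd(P-c,full_matrices=0)[2][2]; n*=-np.sign(n[2]); P=P[np.abs((P-c)@n)<3]
    return c,n
B=T[80:215,362:395].reshape(-1,3); c,n=plane(B[np.isfinite(B).all(1)])
print('bed normal tool',n.round(4),'world',(R@n).round(4),'c',c.round(1))
H=(T-c)@n
for u,v in [(286,150),(290,80),(258,150),(320,130),(336,150),(336,165),(375,150),(283,222)]: print((u,v),T[v,u].round(1),H[v,u].round(1))
def comp(lo,hi,u,v):
    n_,l=cv2.connectedComponents(((H>lo)&(H<hi)).astype(np.uint8)); return l==l[v,u]
mt=(H>62)&(H<80); mt[:, :310]=0; mt[:,365:]=0; mt[:120]=0;mt[200:]=0
P=T[mt]; print('tab top',len(P),np.median(P,0).round(1),P.min(0).round(1),P.max(0).round(1),np.median(H[mt]))
md=comp(24,34,286,150); md[:, :262]=0; md[:,315:]=0
P=T[md]; print('die', md.sum(), cv2.minAreaRect(P[:,:2].astype(np.float32)),np.median(H[md]))
# vise level x: horizontal comp of normal
nw=R@n; print('slope deg',np.degrees(np.arccos(nw[2])),'uphill yaw',np.degrees(np.arctan2(-nw[1],-nw[0])))
print('tool y yaw',np.degrees(np.arctan2(R[1,1],R[0,1]))-90)
# edges of base bed: right edge and die edges per row
hsv=cv2.cvtColor(im,cv2.COLOR_RGB2HSV)
br=cv2.inRange(hsv,(15,120,120),(32,255,255)); br[:, :265]=0; br[:,305:]=0; br[:100]=0; br[220:]=0
P=T[(br>0)&np.isfinite(W[...,0])&(np.abs(H-29)<5)]; print('brass',cv2.minAreaRect(P[:,:2].astype(np.float32)))
E
python3 fit.py
```

```text
bed normal tool [ 0.0013  0.0895 -0.996 ] world [-0.4666  0.196   0.8625] c [ 40.2  88.3 259. ]
(286, 150) [ 41.8   2.4 227.5] 23.7
(290, 80) [ 98.1   5.6 231. ] 20.6
(258, 150) [ 39.1 -22.9 246.8] 2.2
(320, 130) [ 59.3  29.8 216.6] 37.0
(336, 150) [ 47.6  38.8 184.6] 69.7
(336, 165) [ 36.3  39.4 185.9] 68.5
(375, 150) [ 37.4  86.4 259.4] -0.6
(283, 222) [-2.390e+01 -2.000e-01  2.296e+02] 21.3
tab top 498 [ 41.7  39.8 185.8] [ 30.   33.7 183.4] [ 52.1  46.7 192.7] 68.62843504904355
die 21143 ((-561.1135864257812, 62.14276123046875), (1438.2247314453125, 277.4320983886719), 5.545934677124023) nan
slope deg 30.400992485856897 uphill yaw -22.785317795629464
tool y yaw -12.593117233895313
brass ((32.550655364990234, 0.6358718872070312), (94.10387420654297, 22.00068473815918), 1.3316556215286255)
```

```bash
cat > fit2.py <<'E'
from h import *
d=np.load('w3.npz'); W=d['W']; im=d['im']; R=Ro.from_quat(d['q']).as_matrix(); T=(W-d['p'])@R
def comp(lo,hi,box):
    m=(T[...,2]>lo)&(T[...,2]<hi); k=np.zeros_like(m); k[box[2]:box[3],box[0]:box[1]]=1; m&=k
    n,l,st,_=cv2.connectedComponentsWithStats(m.astype(np.uint8)); i=1+np.argmax(st[1:,4]); P=T[l==i]
    return P,cv2.minAreaRect(P[:,:2].astype(np.float32))
for nm,a in dict(die=(222,236,(262,312,40,240)),jawtop=(211,221,(290,360,80,215)),tab=(178,192,(310,365,120,200)),fixed=(240,252,(235,275,70,210))).items():
    P,r=comp(*a); print(nm,len(P),np.round(r[0],1),np.round(r[1],1),round(r[2],2),'med',np.median(P,0).round(1))
    if nm=='die':
        for x0 in range(-30,120,15):
            q=P[np.abs(P[:,0]-x0)<3]
            if len(q): print(x0,np.percentile(q[:,1],[1,99]).round(1),np.median(q[:,2]).round(1))
print(R.round(4))
E
python3 fit2.py
```

```text
die 5211 [42.7  2.2] [149.5  30.1] 3.14 med [ 55.9   0.7 228.7]
-30 [-6.4  2.5] 230.3
-15 [-15.6  13.4] 229.2
0 [-14.5   8.7] 227.5
15 [-14.3   9.4] 227.3
30 [-13.2  10.2] 227.4
45 [-12.2  10.9] 227.4
60 [-11.2  12.4] 227.5
75 [-11.   13.1] 227.6
90 [-10.   19.6] 230.4
105 [-9.  20.1] 230.5
jawtop 4380 [41.4 29.9] [90.1 37.3] 3.17 med [ 48.2  27.7 217.2]
tab 497 [41.1 40.2] [21.9 12.2] 4.35 med [ 41.7  39.8 185.8]
fixed 2742 [ 44.5 -24.8] [99.7 22.1] 3.16 med [ 48.2 -24.5 245.6]
[[-8.458e-01  2.180e-01  4.869e-01]
 [ 1.889e-01  9.759e-01 -1.088e-01]
 [-4.989e-01 -1.000e-04 -8.666e-01]]
```

```bash
cat >> h.py <<'E'
def Rtilt(yaw,tilt):  # tool x downhill, y opening dir, z into bed
    u=np.radians(yaw); t=np.radians(tilt); Rz=Ro.from_euler('z',yaw,degrees=True).as_matrix()
    return Rz@np.array([[-np.cos(t),0,np.sin(t)],[0,1,0],[-np.sin(t),0,-np.cos(t)]])
def delta(Rg,pg):
    o=ctrl.observe(); R=Ro.from_quat(o['tcp_rot']).as_matrix(); p=np.array(o['eef_pos'])
    rv=np.degrees(Ro.from_matrix(R.T@Rg).as_rotvec())
    print('turn',rv.round(2),'shift before-turn axes',(R.T@(pg-p)).round(1),'after-turn axes',(Rg.T@(pg-p)).round(1))
E
python3 - <<'E'
from h import *
d=np.load('w3.npz'); R=Ro.from_quat(d['q']).as_matrix(); p=d['p']
Rg=Rtilt(-16.2,30); n=-Rg[:,2]
tab=R@np.array([41.1,40.2,185.8])+p; die=R@np.array([42.7,2.2,227.8])+p
print('tab',tab.round(1),'die top',die.round(1),'tab-die in vise frame',(Rg.T@(tab-die)).round(1))
np.savez('vise.npz',Rg=Rg,tab=tab,die=die)
delta(Rg,tab+n*56)
E
```

```text
tab [ 488.9 -219.7  145.5] die top [ 499.7 -261.   108.3] tab-die in vise frame [  0.4  36.7 -43.2]
turn [ 1.8  -0.05  3.13] shift before-turn axes [ 41.2  42.  129.8] after-turn axes [ 43.7  43.8 128.4]
```

Call:
apply_moves:
  deltas:
    - {"fingers": 1,"dx": 0,"dy": 0,"dz": 0,"ax": 1.8,"ay": 0,"az": 3.1}
    - {"fingers": 1,"dx": 14.6,"dy": 14.6,"dz": 25,"ax": 0,"ay": 0,"az": 0}
    - {"fingers": 1,"dx": 14.6,"dy": 14.6,"dz": 25,"ax": 0,"ay": 0,"az": 0}
    - {"fingers": 1,"dx": 14.5,"dy": 14.6,"dz": 25,"ax": 0,"ay": 0,"az": 0}
    - {"fingers": 1,"dx": 0,"dy": 0,"dz": 17,"ax": 0,"ay": 0,"az": 0}
    - {"fingers": 1,"dx": 0,"dy": 0,"dz": 17,"ax": 0,"ay": 0,"az": 0}
    - {"fingers": 1,"dx": 0,"dy": 0,"dz": 17,"ax": 0,"ay": 0,"az": 0}
    - {"fingers": 1,"dx": 0,"dy": 0,"dz": 0,"ax": 0,"ay": 0,"az": 0}
    - {"fingers": 1,"dx": 0,"dy": 0,"dz": 0,"ax": 0,"ay": 0,"az": 0}
  squeeze: 30

```text
clock: 4.92
eef_pos: [460.7, -211.7, 196.2]
tcp_rot: [0.136, 0.956, -0.037, 0.256]
force: [-0.4, -0.5, -0.6]
gripper_width: 93.2
gripper_force: 0.0
```

Run:
```python
from h import *
d=np.load('vise.npz'); Rg=d['Rg']; delta(Rg,d['tab']-Rg[:,2]*58); o=ctrl.observe(); print(o['force'],o['clock'])
im,W=snap("side"); c=im[270:410,190:350]; cv2.imwrite('pics/s4.png',cv2.resize(c[...,::-1],None,fx=4,fy=4,interpolation=cv2.INTER_CUBIC))
```

```text
turn [-0.  0.  0.] shift before-turn axes [-0.   0.3  0.6] after-turn axes [-0.   0.3  0.6]
[-0.4075261  -0.52430925 -0.55988747] 4.925
```

View pics/s4.png

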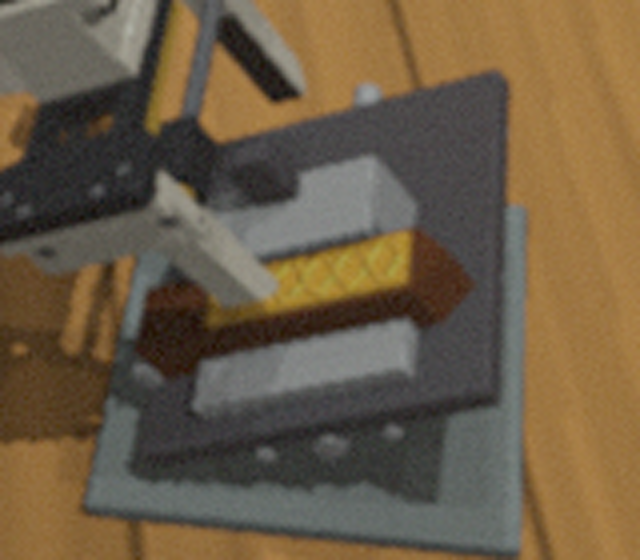

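The fingers (near (240,280) and (270,80) in the crop) straddle the tab at about (265,180). Closing.

Call:
apply_moves:
  deltas:
    - {"fingers": -1,"dx": 0,"dy": 0,"dz": 0,"ax": 0,"ay": 0,"az": 0}
    - {"fingers": -1,"dx": 0,"dy": 0,"dz": 0,"ax": 0,"ay": 0,"az": 0}
    - {"fingers": -1,"dx": 0,"dy": 0,"dz": 0,"ax": 0,"ay": 0,"az": 0}
    - {"fingers": -1,"dx": 0,"dy": 0,"dz": 0,"ax": 0,"ay": 0,"az": 0}
    - {"fingers": -1,"dx": 0,"dy": 0,"dz": 0,"ax": 0,"ay": 0,"az": 0}
    - {"fingers": -1,"dx": 0,"dy": 0,"dz": 0,"ax": 0,"ay": 0,"az": 0}
    - {"fingers": -1,"dx": 0,"dy": 0,"dz": 0,"ax": 0,"ay": 0,"az": 0}
    - {"fingers": -1,"dx": 0,"dy": 0,"dz": 0,"ax": 0,"ay": 0,"az": 0}
  squeeze: 30

```text
clock: 5.98
eef_pos: [460.6, -211.9, 195.8]
tcp_rot: [0.136, 0.956, -0.037, 0.256]
force: [-0.1, -0.5, 0.6]
gripper_width: 17.5
gripper_force: 0.0
```

Call:
apply_moves:
  deltas:
    - {"fingers": -1,"dx": 0,"dy": 0,"dz": 0,"ax": 0,"ay": 0,"az": 0}
    - {"fingers": -1,"dx": 0,"dy": 0,"dz": 0,"ax": 0,"ay": 0,"az": 0}
    - {"fingers": -1,"dx": 0,"dy": 0,"dz": 0,"ax": 0,"ay": 0,"az": 0}
  squeeze: 30

```text
clock: 6.35
eef_pos: [460.6, -211.9, 195.8]
tcp_rot: [0.136, 0.956, -0.037, 0.256]
force: [0.7, 0.9, 0.0]
gripper_width: 11.9
gripper_force: 30.0
```

Call:
apply_moves:
  deltas:
    - {"fingers": -1,"dx": 0,"dy": 5,"dz": 0,"ax": 0,"ay": 0,"az": 0}
    - {"fingers": -1,"dx": 0,"dy": 8,"dz": 0,"ax": 0,"ay": 0,"az": 0}
    - {"fingers": -1,"dx": 0,"dy": 9,"dz": 0,"ax": 0,"ay": 0,"az": 0}
    - {"fingers": -1,"dx": 0,"dy": 9,"dz": 0,"ax": 0,"ay": 0,"az": 0}
    - {"fingers": -1,"dx": 0,"dy": 9,"dz": 0,"ax": 0,"ay": 0,"az": 0}
    - {"fingers": -1,"dx": 0,"dy": 6,"dz": 0,"ax": 0,"ay": 0,"az": 0}
    - {"fingers": -1,"dx": 0,"dy": 3,"dz": 0,"ax": 0,"ay": 0,"az": 0}
    - {"fingers": -1,"dx": 0,"dy": 0,"dz": 0,"ax": 0,"ay": 0,"az": 0}
    - {"fingers": -1,"dx": 0,"dy": 0,"dz": 0,"ax": 0,"ay": 0,"az": 0}

```text
clock: 7.48
eef_pos: [474.3, -164.6, 195.8]
tcp_rot: [0.136, 0.956, -0.036, 0.256]
force: [1.4, 3.0, 1.1]
gripper_width: 11.8
gripper_force: 30.0
```

Call:
apply_moves:
  deltas:
    - {"fingers": 0.29,"dx": 0,"dy": 0,"dz": 0,"ax": 0,"ay": 0,"az": 0}
    - {"fingers": 0.29,"dx": 0,"dy": 0,"dz": 0,"ax": 0,"ay": 0,"az": 0}
    - {"fingers": 0.29,"dx": 0,"dy": 0,"dz": 0,"ax": 0,"ay": 0,"az": 0}
    - {"fingers": 0.29,"dx": 0,"dy": 0,"dz": -20,"ax": 0,"ay": 0,"az": 0}
    - {"fingers": 0.29,"dx": 0,"dy": 0,"dz": -40,"ax": 0,"ay": 0,"az": 0}
    - {"fingers": 0.29,"dx": 0,"dy": -28,"dz": 0,"ax": 0,"ay": 0,"az": 0}
    - {"fingers": 0.29,"dx": 0,"dy": -30,"dz": 0,"ax": 0,"ay": 0,"az": 0}
    - {"fingers": 0.29,"dx": 0,"dy": -28,"dz": 0,"ax": 0,"ay": 0,"az": 0}
    - {"fingers": 0.29,"dx": 0,"dy": 0,"dz": 0,"ax": 0,"ay": 0,"az": 0}
    - {"fingers": 0.29,"dx": 0,"dy": 0,"dz": 0,"ax": 0,"ay": 0,"az": 0}

```text
clock: 8.72
eef_pos: [421.4, -238.5, 247.6]
tcp_rot: [0.137, 0.956, -0.036, 0.256]
force: [-0.3, -0.7, -0.8]
gripper_width: 59.7
gripper_force: 0.0
```

Run:
```python
from h import *
o=ctrl.observe(); im,W=snap("wrist"); cv2.imwrite('pics/w5.png',im[...,::-1]); R=Ro.from_quat(o['tcp_rot']).as_matrix(); T=(W-o['eef_pos'])@R
np.savez('w5.npz',im=im,T=T); print(o['eef_pos'],o['gripper_width'],o['force'])
d=np.load('vise.npz'); Rg=d['Rg']; delta(Rg,d['die'])
```

```text
[ 421.41136418 -238.53891031  247.56701839] 59.715697402638 [-0.27016162 -0.74059002 -0.83906058]
turn [ 0.   -0.03 -0.01] shift before-turn axes [ -1.    0.  161.4] after-turn axes [ -0.9   0.  161.4]
```

View pics/w5.png

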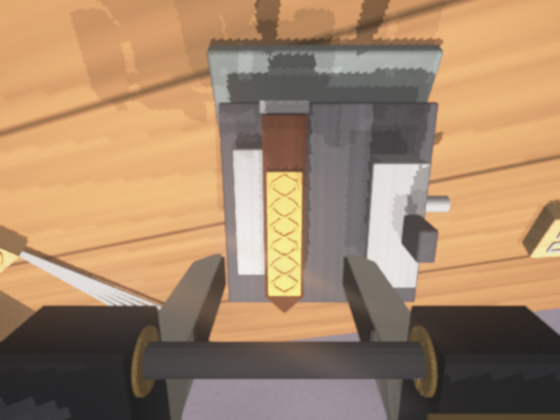

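Run:
```python
from h import *
d=np.load('w5.npz'); T=d['T']
for nm,lo,hi,b in (('die',154,170,(255,315,105,312)),('fixed',173,187,(225,265,140,285)),('jaw',143,156,(360,430,150,290))):
    m=(T[...,2]>lo)&(T[...,2]<hi); k=np.zeros_like(m); k[b[2]:b[3],b[0]:b[1]]=1; m&=k
    n,l,st,_=cv2.connectedComponentsWithStats(m.astype(np.uint8)); i=1+np.argmax(st[1:,4]); P=T[l==i]; r=cv2.minAreaRect(P[:,:2].astype(np.float32))
    print(nm,np.round(r[0],1),np.round(r[1],1),round(r[2],2),np.median(P,0).round(1))
print(np.nanmedian(T[150:260,325:350,2]))
```

```text
die [-1.   0.3] [148.9  30.1] 0.01 [ 11.9   0.6 162.5]
fixed [ -0.7 -26.4] [ 21.5 100. ] 89.89 [  3.9 -26.3 180. ]
jaw [-0.5 76.5] [90.  37.7] 0.17 [ 11.3  75.2 149.9]
189.87803848119705
```

Die confirmed under the tool (centre offset -1, 0.3 mm, aligned), in pixels (263–307, 105–310), with the jaw open at right. Descending and gripping.

Call:
apply_moves:
  deltas:
    - {"fingers": 0.29,"dx": -1,"dy": 0,"dz": 25,"ax": 0,"ay": 0,"az": 0}
    - {"fingers": 0.29,"dx": 0,"dy": 0,"dz": 25,"ax": 0,"ay": 0,"az": 0}
    - {"fingers": 0.29,"dx": 0,"dy": 0,"dz": 20,"ax": 0,"ay": 0,"az": 0}
    - {"fingers": 0.29,"dx": 0,"dy": 0,"dz": 13,"ax": 0,"ay": 0,"az": 0}
    - {"fingers": 0.29,"dx": 0,"dy": 0,"dz": 8,"ax": 0,"ay": 0,"az": 0}
    - {"fingers": 0.29,"dx": 0,"dy": 0,"dz": 0,"ax": 0,"ay": 0,"az": 0}
    - {"fingers": -0.5,"dx": 0,"dy": 0,"dz": 0,"ax": 0,"ay": 0,"az": 0}
    - {"fingers": -0.5,"dx": 0,"dy": 0,"dz": 0,"ax": 0,"ay": 0,"az": 0}
    - {"fingers": -0.5,"dx": 0,"dy": 0,"dz": 0,"ax": 0,"ay": 0,"az": 0}
    - {"fingers": -0.5,"dx": 0,"dy": 0,"dz": 0,"ax": 0,"ay": 0,"az": 0}
    - {"fingers": -0.5,"dx": 0,"dy": 0,"dz": 0,"ax": 0,"ay": 0,"az": 0}
    - {"fingers": -0.5,"dx": 0,"dy": 0,"dz": 0,"ax": 0,"ay": 0,"az": 0}
  squeeze: 30

```text
clock: 10.28
eef_pos: [466.0, -251.9, 169.6]
tcp_rot: [0.136, 0.956, -0.036, 0.256]
force: [-2.5, 3.5, 5.3]
gripper_width: 29.8
gripper_force: 30.0
```

Call:
apply_moves:
  deltas:
    - {"fingers": -0.5,"dx": 0,"dy": 0,"dz": -6,"ax": 0,"ay": 0,"az": 0}
    - {"fingers": -0.5,"dx": 0,"dy": 0,"dz": -15,"ax": 0,"ay": 0,"az": 0}
    - {"fingers": -0.5,"dx": 0,"dy": 0,"dz": -25,"ax": 0,"ay": 0,"az": 0}
    - {"fingers": -0.5,"dx": 0,"dy": 0,"dz": -30,"ax": 0,"ay": 0,"az": 0}
    - {"fingers": -0.5,"dx": 0,"dy": 0,"dz": -24,"ax": 0,"ay": 0,"az": 0}
    - {"fingers": -0.5,"dx": 0,"dy": 0,"dz": 0,"ax": 0,"ay": 0,"az": 0}

```text
clock: 11.02
eef_pos: [417.7, -238.3, 257.2]
tcp_rot: [0.136, 0.956, -0.037, 0.257]
force: [0.1, 0.6, -1.7]
gripper_width: 29.4
gripper_force: 30.0
```

Run:
```python
from h import *
o=ctrl.observe(); print(o['force'],o['gripper_width'],o['eef_pos'])
Rg=Rtilt(-12.73,0); y=Rg[:,1]
delta(Rg,np.r_[481.3,226.6,0]-60*np.r_[y[:2],0]+np.r_[0,0,200])
```

```text
[ 0.13021673  0.59735882 -1.67728629] 29.429536477469693 [ 417.71186756 -238.2557446   257.1741826 ]
turn [-1.01 30.11 -3.44] shift before-turn axes [ 85.  404.3  16.1] after-turn axes [ 40.4 407.4  57.2]
```

Call:
apply_moves:
  deltas:
    - {"fingers": -0.5,"dx": 0,"dy": 0,"dz": -12,"ax": -0.25,"ay": 7.5,"az": -0.85}
    - {"fingers": -0.5,"dx": 0,"dy": 0,"dz": -12,"ax": -0.25,"ay": 7.5,"az": -0.85}
    - {"fingers": -0.5,"dx": 0,"dy": 0,"dz": -12,"ax": -0.25,"ay": 7.5,"az": -0.85}
    - {"fingers": -0.5,"dx": 0,"dy": 0,"dz": -12,"ax": -0.25,"ay": 7.5,"az": -0.85}
    - {"fingers": -0.5,"dx": 4,"dy": 20,"dz": 0,"ax": 0,"ay": 0,"az": 0}
    - {"fingers": -0.5,"dx": 4,"dy": 34,"dz": 0,"ax": 0,"ay": 0,"az": 0}
    - {"fingers": -0.5,"dx": 4,"dy": 36,"dz": 0,"ax": 0,"ay": 0,"az": 0}
    - {"fingers": -0.5,"dx": 4,"dy": 36,"dz": 0,"ax": 0,"ay": 0,"az": 0}
    - {"fingers": -0.5,"dx": 4,"dy": 36,"dz": 0,"ax": 0,"ay": 0,"az": 0}
    - {"fingers": -0.5,"dx": 4,"dy": 36,"dz": 0,"ax": 0,"ay": 0,"az": 0}
    - {"fingers": -0.5,"dx": 4,"dy": 36,"dz": 0,"ax": 0,"ay": 0,"az": 0}
    - {"fingers": -0.5,"dx": 4,"dy": 36,"dz": 10,"ax": 0,"ay": 0,"az": 0}
    - {"fingers": -0.5,"dx": 4,"dy": 36,"dz": 10,"ax": 0,"ay": 0,"az": 0}
    - {"fingers": -0.5,"dx": 4,"dy": 36,"dz": 10,"ax": 0,"ay": 0,"az": 0}
    - {"fingers": -0.5,"dx": 0,"dy": 36,"dz": 10,"ax": 0,"ay": 0,"az": 0}
    - {"fingers": -0.5,"dx": 0,"dy": 22,"dz": 10,"ax": 0,"ay": 0,"az": 0}
    - {"fingers": -0.5,"dx": 0,"dy": 7,"dz": 0,"ax": 0,"ay": 0,"az": 0}
    - {"fingers": -0.5,"dx": 0,"dy": 0,"dz": 0,"ax": 0,"ay": 0,"az": 0}
    - {"fingers": -0.5,"dx": 0,"dy": 0,"dz": 0,"ax": 0,"ay": 0,"az": 0}

```text
clock: 13.4
eef_pos: [453.8, 171.5, 251.7]
tcp_rot: [0.111, 0.994, 0.001, 0.0]
force: [-0.2, 0.4, -1.6]
gripper_width: 29.4
gripper_force: 30.0
```

Run:
```python
from h import *
o=ctrl.observe(); print(o['force'],o['gripper_width'],o['eef_pos'],o['clock'])
Rg=Rtilt(-12.73,0); y=Rg[:,1]
delta(Rg,np.r_[481.3,226.6,0]-60*np.r_[y[:2],0]+np.r_[0,0,200])
im,W=snap("wrist"); R=Ro.from_quat(o['tcp_rot']).as_matrix(); T=(W-o['eef_pos'])@R
np.savez('w6.npz',im=im,T=T,W=W); cv2.imwrite('pics/w6.png',im[...,::-1])
```

```text
[-0.23425263  0.37188973 -1.61034861] 29.393421680022513 [453.79229175 171.46348963 251.73642928] 13.4
turn [ 0.11  0.03 -0.04] shift before-turn axes [-14.7  -0.2  51.7] after-turn axes [-14.7  -0.2  51.7]
```

View pics/w6.png

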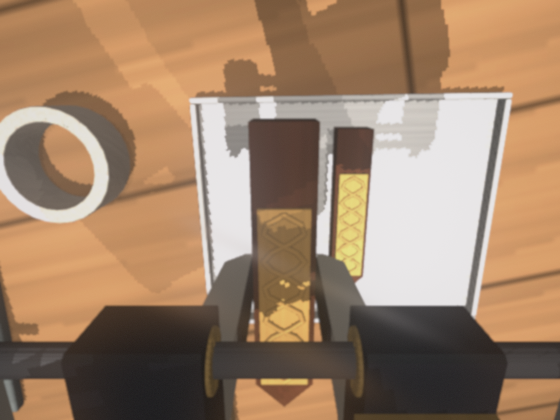

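The held die (square end at about (284,122)) and the laid die (square end (353,130), pattern to (349,275)) are both in view. I'll fit both in the tool frame.

```bash
cat > fit6.py <<'E'
from h import *
d=np.load('w6.npz'); T=d['T']; im=d['im']
for nm,lo,hi,b in (('held',58,80,(240,330,110,412)),('laid',211,228,(325,385,120,290))):
    m=(T[...,2]>lo)&(T[...,2]<hi); k=np.zeros_like(m); k[b[2]:b[3],b[0]:b[1]]=1; m&=k
    n,l,st,_=cv2.connectedComponentsWithStats(m.astype(np.uint8)); i=1+np.argmax(st[1:,4]); P=T[l==i]; r=cv2.minAreaRect(P[:,:2].astype(np.float32))
    print(nm,np.round(r[0],1),np.round(r[1],1),round(r[2],2),np.median(P,0).round(1),'x',np.percentile(P[:,0],[.5,99.5]).round(1))
    x0,x1=P[:,0].min(),P[:,0].max(); E=[]
    for x in np.arange(x0+ (18),x1-5,4):
        q=P[np.abs(P[:,0]-x)<2]
        if len(q)>4: E.append((x,q[:,1].min(),q[:,1].max()))
    E=np.array(E)
    for j in (1,2):
        f=np.polyfit(E[:,0],E[:,j],1); 
        for _ in range(3):
            g=np.abs(np.polyval(f,E[:,0])-E[:,j])<1; f=np.polyfit(E[g,0],E[g,j],1) if g.sum()>4 else f
        print('edge slope deg',np.degrees(np.arctan(f[0])).round(2),'y at 0',f[1].round(1),g.sum(),len(E))
E
python3 fit6.py
```

```text
held [20.4  1.2] [108.5  43.3] 1.91 [26.6  0.5 71.9] x [-31.2  74.1]
edge slope deg -0.0 y at 0 -14.7 21 22
edge slope deg -0.1 y at 0 15.2 21 22
laid [-10.8  59.3] [140.8  30.4] 0.18 [  2.8  59.4 220.7] x [-77.   59.4]
edge slope deg 0.17 y at 0 44.2 28 30
edge slope deg 0.24 y at 0 74.1 30 30
```

Call:
apply_moves:
  deltas:
    - {"fingers": -0.5,"dx": -15,"dy": 0,"dz": 0,"ax": 0.1,"ay": 0,"az": 0.2}
    - {"fingers": -0.5,"dx": 0,"dy": 0,"dz": 25,"ax": 0,"ay": 0,"az": 0}
    - {"fingers": -0.5,"dx": 0,"dy": 0,"dz": 30,"ax": 0,"ay": 0,"az": 0}
    - {"fingers": -0.5,"dx": 0,"dy": 0,"dz": 30,"ax": 0,"ay": 0,"az": 0}
    - {"fingers": -0.5,"dx": 0,"dy": 0,"dz": 25,"ax": 0,"ay": 0,"az": 0}
    - {"fingers": -0.5,"dx": 0,"dy": 0,"dz": 20,"ax": 0,"ay": 0,"az": 0}
    - {"fingers": -0.5,"dx": 0,"dy": 0,"dz": 10,"ax": 0,"ay": 0,"az": 0}
    - {"fingers": -0.5,"dx": 0,"dy": 0,"dz": 5,"ax": 0,"ay": 0,"az": 0}
    - {"fingers": -0.5,"dx": 0,"dy": 0,"dz": 1,"ax": 0,"ay": 0,"az": 0}
    - {"fingers": -0.5,"dx": 0,"dy": 0,"dz": 0,"ax": 0,"ay": 0,"az": 0}

```text
clock: 14.7
eef_pos: [468.9, 168.7, 106.0]
tcp_rot: [0.113, 0.994, -0.0, 0.0]
force: [-0.6, 0.8, -1.9]
gripper_width: 29.8
gripper_force: 30.0
```

Call:
apply_moves:
  deltas:
    - {"fingers": -0.5,"dx": 0,"dy": 0,"dz": 1,"ax": 0,"ay": 0,"az": 0}
    - {"fingers": -0.5,"dx": 0,"dy": 0,"dz": 1,"ax": 0,"ay": 0,"az": 0}
    - {"fingers": -0.5,"dx": 0,"dy": 0,"dz": 0.5,"ax": 0,"ay": 0,"az": 0}
    - {"fingers": -0.5,"dx": 0,"dy": 0,"dz": 0,"ax": 0,"ay": 0,"az": 0}
    - {"fingers": -0.5,"dx": 0,"dy": 0,"dz": 0,"ax": 0,"ay": 0,"az": 0}

```text
clock: 15.32
eef_pos: [468.6, 168.6, 103.1]
tcp_rot: [0.113, 0.994, -0.0, -0.0]
force: [-0.2, 0.8, -2.4]
gripper_width: 30.0
gripper_force: 30.0
```

Call:
apply_moves:
  deltas:
    - {"fingers": -0.5,"dx": 0,"dy": 0,"dz": 0.5,"ax": 0,"ay": 0,"az": 0}
    - {"fingers": -0.5,"dx": 0,"dy": 0,"dz": 0,"ax": 0,"ay": 0,"az": 0}
    - {"fingers": -0.5,"dx": 0,"dy": 0,"dz": 0,"ax": 0,"ay": 0,"az": 0}

```text
clock: 15.7
eef_pos: [468.6, 168.6, 102.7]
tcp_rot: [0.113, 0.994, -0.0, -0.0]
force: [-1.8, 0.1, 1.8]
gripper_width: 29.6
gripper_force: 30.0
```

Call:
apply_moves:
  deltas:
    - {"fingers": -0.5,"dx": 0,"dy": 0,"dz": 0.4,"ax": 0,"ay": 0,"az": 0}
    - {"fingers": -0.5,"dx": 0,"dy": 0,"dz": 0,"ax": 0,"ay": 0,"az": 0}
    - {"fingers": -0.5,"dx": 0,"dy": 0,"dz": 0,"ax": 0,"ay": 0,"az": 0}

```text
clock: 16.08
eef_pos: [468.6, 168.6, 102.6]
tcp_rot: [0.113, 0.994, -0.0, -0.0]
force: [-3.8, -0.8, 9.2]
gripper_width: 29.8
gripper_force: 30.0
```

The die rests on the tray floor (9 N contact). Release narrowly, retreat and check.

Call:
apply_moves:
  deltas:
    - {"fingers": -0.15,"dx": 0,"dy": 0,"dz": 0,"ax": 0,"ay": 0,"az": 0}
    - {"fingers": -0.15,"dx": 0,"dy": 0,"dz": 0,"ax": 0,"ay": 0,"az": 0}
    - {"fingers": -0.15,"dx": 0,"dy": 0,"dz": 0,"ax": 0,"ay": 0,"az": 0}
    - {"fingers": -0.15,"dx": 0,"dy": 0,"dz": -5,"ax": 0,"ay": 0,"az": 0}
    - {"fingers": -0.15,"dx": 0,"dy": 0,"dz": -20,"ax": 0,"ay": 0,"az": 0}
    - {"fingers": -0.15,"dx": 0,"dy": 0,"dz": -40,"ax": 0,"ay": 0,"az": 0}
    - {"fingers": -0.15,"dx": -15,"dy": 10,"dz": -50,"ax": 0,"ay": 0,"az": 0}
    - {"fingers": -0.15,"dx": -15,"dy": 10,"dz": -50,"ax": 0,"ay": 0,"az": 0}
    - {"fingers": -0.15,"dx": -15,"dy": 10,"dz": -35,"ax": 0,"ay": 0,"az": 0}
    - {"fingers": -0.15,"dx": 0,"dy": 0,"dz": 0,"ax": 0,"ay": 0,"az": 0}
    - {"fingers": -0.15,"dx": 0,"dy": 0,"dz": 0,"ax": 0,"ay": 0,"az": 0}

```text
clock: 17.45
eef_pos: [518.5, 187.7, 301.2]
tcp_rot: [0.113, 0.994, -0.001, -0.001]
force: [-0.1, 0.9, 0.5]
gripper_width: 39.4
gripper_force: 0.0
```

Run:
```python
from h import *
o=ctrl.observe(); print(o['force'],o['gripper_width'],o['eef_pos'],o['clock'])
im,W=snap("wrist"); R=Ro.from_quat(o['tcp_rot']).as_matrix()
cv2.imwrite('pics/w7.png',im[...,::-1])
m=(W[...,2]>27)&(W[...,2]<40); n,l,st,c=cv2.connectedComponentsWithStats(m.astype(np.uint8))
for i in range(1,n):
    if st[i,4]>1000:
        p=W[l==i]; r=cv2.minAreaRect(p[:,:2].astype(np.float32)); print(st[i],np.median(p,0).round(1),np.round(r[0],1),np.round(r[1],1),round(r[2],2))
```

```text
[-0.13905793  0.85510175  0.47736405] 39.391196716073864 [518.47450267 187.66658626 301.19302817] 17.45
[ 235   58   35  157 4678] [459.1 170.8  31.1] [468.9 168.8] [ 30.1 148.9] 77.17
[ 298   58   35  157 4678] [471.9 228.   31.2] [482.  226.3] [ 30.3 148.7] 76.93
```

View pics/w7.png

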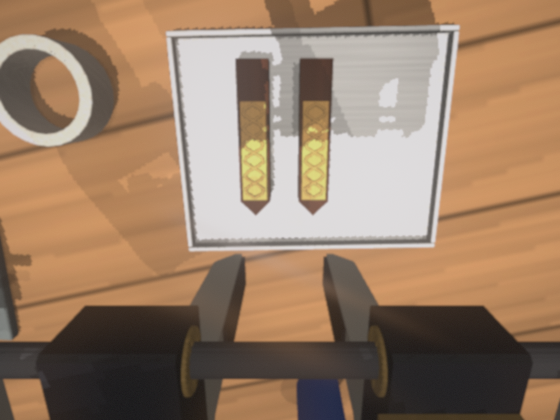

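The two dies lie side by side, from (253,60) to (256,213) and from (316,60) to (313,213). They are parallel within 0.3° and their ends are level within 0.5 mm.

```bash
python3 -c "
from cell import ctrl
print(ctrl.sign_off())"
```

```text
the job is handed in; nothing more can be done
None
```

The jaw is open about 49 mm, and the die lies flat in the tray, pattern up, parallel to the laid die and with its ends level with it (wrist camera: within about 0.3° and 0.5 mm); the job was handed in at about 17.5 s.

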